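# Drop the finished amber grip through the self-closing flap

### The arm

A 6-joint arm with a two-finger parallel gripper is mounted at the origin on the work surface. World frame = base frame: x ahead of the robot, y to its left, z up, the work surface at z = 0. Lengths are in m, angles in rad, forces in N, time in s.
With the tool pointing down it reaches from about 0.4 to 0.925 m from the base axis. Payload 12.5 kg.
Tool frame: the origin (TCP) lies midway between the tips of the shut fingers; the grasp point (between the pads) lies 19 mm behind it (grip_point_offset is the z of the grasp point in the tool frame, in m); z points along the fingers, y is the line along which they close (so a half turn about z gives the same grasp; the last joint's range is limited). The gripper opens to 95 mm and grips with 3 to 60 N. Pads are 20 mm wide; open, the fingers measure 119 mm over their backs; the gripper's body (75 mm by 180 mm) begins 59 mm behind the grasp point.
Start: joints at [1.013, 0.491, 1.559, -0, 1.092, -0.106], TCP at [0.273, 0.562, 0.215] pointing down, gripper open.
Joint ranges: [-3.1, 3.1], [-0.84, 2.19], [0.05, 2.79], [-1.13, 4.28], [0.06, 2.93], [-2.69, 2.69]. Speed limits (rad/s): [2.22, 2.22, 2.79, 3.14, 3.14, 3.14].

### API

Orientations are given as a 3x3 rotation matrix whose columns are the frame's x, y, z axes.
In Python, from workcell import get_state, read_camera, hand_in, grip_point_offset gives the robot as it stands.
- The arm moves only by the tool step_arm, never from a script. Its argument "commands" is text: rows parted by semicolons, each of 7 numbers parted by spaces: the shift along the world's x, y, z in mm, then the turn, a rotation vector about the world's x, y, z in degrees, then the finger opening in mm, from 0 to 95.1. In form: dx dy dz ax ay az grip; .... A call has exactly 10 rows; each row shifts and turns the commanded pose from where the row before left it; what a row does not reach is not made up. A row lasts 1/10 s, in which the tool goes at most 50 mm and 8.59 degrees, less where a joint would pass 70% of its speed; a pose out of reach is approached as far as the arm can. A call with a gripper value outside its range is refused whole. The fingers move at their own pace and stop on an object; "grip_force" is the grip in N (left out, the last holds). Time passes only in rows, so rows that do not move let the fingers close, or fill a call up. It gives the time, the measured TCP pose, the force, the opening and the grip force at its end, in the units of the state.
- get_state(): the state, without advancing time (a new reading comes with each control period).
- read_camera(name): name is "side" or "top"; returns a dict with "pixels" (384x512x3 uint8, blue, green, red), "K" (3x3 intrinsics, pixels), "dist" ([k1, k2, p1, p2, k3] as OpenCV has them; the pictures are not rectified), "R" (3x3) and "t" (3): a world point X has camera coordinates R X + t. Camera axes: x right, y down, z forward; pixel columns grow to the right and rows downward; lengths in m; the calibration is good to about 2 mm. A picture is of the moment at which its call begins. There is no depth.
- hand_in(): hands the job in; it is judged then, once.
The state is a dict: "time_s": time; "joints": joint angles; "qvel": joint speeds; "tau": joint torques, N m; "ee_pos": TCP position; "tool_rot": TCP orientation; "contact_force": force on the tool from outside, world axes, zero at the start; "ft_torque": the same for the moment, N m; "width": finger opening in m; "gripper_force": force on a finger pad.
Only numpy, scipy, OpenCV 4.12 (cv2) and the standard library are available. Lean on these libraries where they do the work, as an engineer would, in place of code of your own. Each camera call takes 0.05 s, during which the arm holds its last target. There are 200 camera calls.

### The job

Put the freshly polished amber grip away in the drop box without picking it up: push the spring flap open with one finger and, while that finger keeps it open, push the grip along the shelf with the other finger until it falls in behind the lip. Do not use the grip to shove the flap open, and do not pinch or lift it. Then take the hand away so that the flap shuts itself, leaving the cone tip standing on the shelf and everything else on the table as it is.

Things in the scene. Friction and masses are not known exactly. Their poses are not given: they have to be found in the camera images.
- dropbox: Plywood drop box for finished parts, fixed to the table, 300 mm long (x), 162 mm wide (y), 177 mm high. Its origin is on the table right under the middle of the lip; +x is the level direction in which parts are pushed in, z is up. The flat loading shelf runs from its open front end at x = -130 mm to the lip at x = 0, 150 mm wide between side walls 10 mm higher; its top is at z = 120 mm.
- shelf_lip (a point): The middle of the lip, the edge of the shelf over which parts drop in (box frame x = 0, y = 0, z = 120 mm); same axes as the box. From here to x = 125 mm, 150 mm wide, is the opening, closed by the sloping flap between cheeks 6 mm thick.
- chamber_floor (a point): Middle of the floor of the chamber behind the lip, where parts land: box frame x = 82, z = 12 mm. The empty chamber spans x = 0 to 164 mm and y = -75 to 75 mm.
- hood_top (a point): Middle of the top of the flat hood beyond the flap, the highest part of the box: box frame x = 146, z = 177 mm. The hood covers x = 121 to 171 mm; keep fingers and hand clear of it.
- flap (a joint): Aluminium flap, 144 mm wide, 2 mm thick, over the opening. Hinged at its far upper edge, it slopes down to the lip. 0 = shut on its stop; positive = lower edge swung down and in, at most 1.15 rad. A spring shuts it (about 1 N at the lower edge, up to 5 N pushed near the hinge). Pressing down on it or a fingertip moving along box +x just above the shelf opens it; it follows a lifted finger back up.
- flap_hinge (a point): Middle of the flap's hinge line: box frame x = 125, z = 168 mm, axis along y. It is 131 mm from the flap's lower edge. A fingertip just above shelf height opens the flap about 0.25 rad when its leading side is at x = 60 mm, 0.6 rad at x = 95 mm.
- flap_edge (a point): The middle of the flap's rolled lower edge (6 mm thick); with the flap shut it lies 2 mm beyond the lip and 4 mm above the shelf.
- grip_center (a point): Centre of the amber resin grip: a hexagonal sleeve 40 mm long (its x axis), 14 mm across flats, 16 mm across corners, 14 to 25 g, lying on a flat on the shelf along box x within 0.3 rad; centre 7 mm above the shelf, 42 to 66 mm before the lip. Pushed on its rear end by a flat fingertip it slides, turns in line and tips over the lip once its centre has passed it.
- grip: The same grip (its origin is on its underside, 7 mm below the centre; x along its length).
- tip_a: Nickel cone tip, 13 mm across its base, 25 mm high, standing on the shelf beside the grip, on the left or on the right of it, about 60 mm to the side; origin at its base. It stays there.
- tip_b: A second such cone tip, standing on the table beside the box. Bystander.
- hexkey: Brass L-shaped hex wrench, 70 by 22 mm, 6 mm thick, lying on the table. Bystander.
- pot: Terracotta pot with a glazed rim, 88 mm across, 80 mm high, on the table beside the box. Bystander.
- clipboard: Dark board 110 by 80 mm with a steel spring clip that pinches a white barrel upright, 168 mm high in all, on the table beside the box. Bystander.
- sander: Cork sanding block 80 by 45 by 25 mm, on the table behind the box. Bystander.
- tin: Flat round tin, 66 mm across, 23 mm high, on the table in front of the shelf. Bystander.
Not all that is in view belongs to the job. Of the things shaped like the grip, the amber glass one is meant.

How it is judged:
By the outcome, as a careful person would: the job done as asked, in the order asked, and still so for the second after the job is handed in, with the robot touching nothing.
It also fails if it takes over 35 s, if anything falls off the work surface, if the arm or the gripper's body presses on something with over 40 N, if the wrist force passes 120 N, or if a joint passes its speed limit or range.

## Working session

There is one attempt and no reset: what is moved stays moved. The work goes in short steps, Python scripts to look and compute and a tool call to move; the robot and the scene stay as the last step left them, time stands still between calls to the robot, and variables do not carry over. Pictures are saved under pics/ and viewed, at most 10 in all, crops included, and the job is handed in when it is done.

Besides the shell and the picture viewer there is one more tool, called after "Request:" in YAML: its name, and indented under it one key for each argument. step_arm: Moves the arm, as the interface text tells. Its arguments: {"type":"object","properties":{"commands":{"type":"string"},"grip_force":{"type":"number"}},"required":["commands"]}

```bash
mkdir -p pics
cat > h.py <<'E'
import numpy as np, cv2
from workcell import *
def ray(c,uv):
    p=cv2.undistortPoints(np.array([[uv]],float),c["K"],np.array(c["dist"],float))[0,0]
    R=np.array(c["R"]);t=np.array(c["t"]).ravel()
    return -R.T@t, R.T@np.array([p[0],p[1],1.])
def onz(c,uv,z):
    o,d=ray(c,uv); return o+d*(z-o[2])/d[2]
def tri(c1,u1,c2,u2):
    o1,d1=ray(c1,u1);o2,d2=ray(c2,u2)
    s=np.linalg.lstsq(np.c_[d1,-d2],o2-o1,rcond=None)[0]
    a=o1+d1*s[0];b=o2+d2*s[1]; return (a+b)/2,np.linalg.norm(a-b)
def proj(c,X):
    R=np.array(c["R"]);return cv2.projectPoints(np.array(X,float).reshape(-1,1,3),cv2.Rodrigues(R)[0],np.array(c["t"],float),np.array(c["K"],float),np.array(c["dist"],float))[0][:,0]
def cam(n):
    c=read_camera(n)
    for k in("K","dist","R","t"):c[k]=np.array(c[k],float)
    c["pixels"]=np.array(c["pixels"],np.uint8)
    return c
E
python3 - <<'E'
from h import *
for n in("top","side"):
    c=cam(n);cv2.imwrite(f"pics/{n}0.png",cv2.resize(c["pixels"],(768,576)));print(n,-c["R"].T@c["t"],c["R"].round(2).tolist(),c["K"][0])
s=get_state();print(s["ee_pos"],np.round(s["tool_rot"],3),s["width"],s["time_s"])
E
```

```text
top [ 0.49078522 -0.00591995  1.00844006] [[-0.01, -1.0, -0.04], [-0.99, 0.02, -0.16], [0.16, 0.04, -0.99]] [392.26546822   0.         252.00705034]
side [ 0.4539248  -0.58461463  0.58649772] [[0.96, -0.3, 0.01], [-0.17, -0.58, -0.8], [0.24, 0.76, -0.61]] [384.56278638   0.         258.4967036 ]
[0.27273653 0.56211368 0.21412973] [[-0.9    0.437 -0.001]
 [ 0.437  0.9   -0.001]
 [ 0.    -0.001 -1.   ]] 0.09480233193446512 0.1
```

View pics/top0.png

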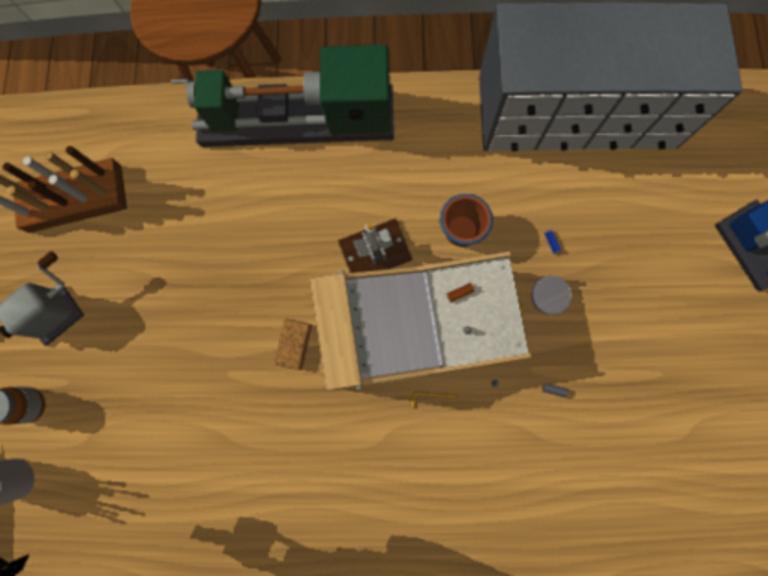

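View pics/side0.png

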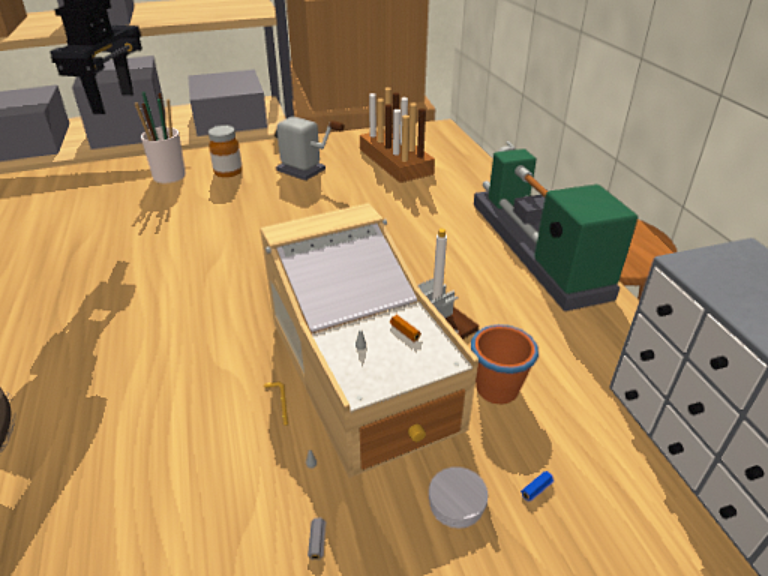

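The top view shows the box with its push direction to image left (about world +y). Three things look like the grip:
- the amber sleeve on the shelf, at top (460,292) and side (405,327)
- a blue sleeve on the table, at side (537,487)
- a grey sleeve on the table, at side (316,537)

I choose the amber one on the shelf and check it in a close crop.

Run:
```python
from h import *
c=cam("top");np.save("pics/top.npy",c,allow_pickle=True)
cv2.imwrite("pics/topc.png",cv2.resize(c["pixels"][160:270,200:360],(800,550),interpolation=cv2.INTER_CUBIC))
s=cam("side")
for c,n,zc in((c,"top",.1345),(s,"side",.127)):
    hsv=cv2.cvtColor(c["pixels"],cv2.COLOR_BGR2HSV)
    m=cv2.inRange(hsv,(3,150,90),(16,255,255))
    x=(slice(180,215),slice(290,325)) if n=="top" else (slice(205,235),slice(255,285))
    mm=np.zeros_like(m);mm[x]=m[x]
    k=max(cv2.findContours(mm,0,1)[0],key=cv2.contourArea);r=cv2.minAreaRect(k.astype(np.float32))
    print(n,r,[onz(c,p,zc).round(4).tolist() for p in cv2.boxPoints(r)],onz(c,r[0],zc))
```

```text
top ((306.6000061035156, 194.6999969482422), (5.366562843322754, 16.54690170288086), 63.43495178222656) [[0.6241, -0.0762, 0.1345], [0.6403, -0.1101, 0.1345], [0.6292, -0.115, 0.1345], [0.6131, -0.0812, 0.1345]] [ 0.62665071 -0.09559804  0.1345    ]
side ((269.4599914550781, 218.22000122070312), (21.400001525878906, 7.40000057220459), 36.869895935058594) [[0.6133, -0.0802, 0.127], [0.6261, -0.0666, 0.127], [0.6445, -0.1092, 0.127], [0.6318, -0.1215, 0.127]] [ 0.62903161 -0.09486295  0.127     ]
```

View pics/topc.png

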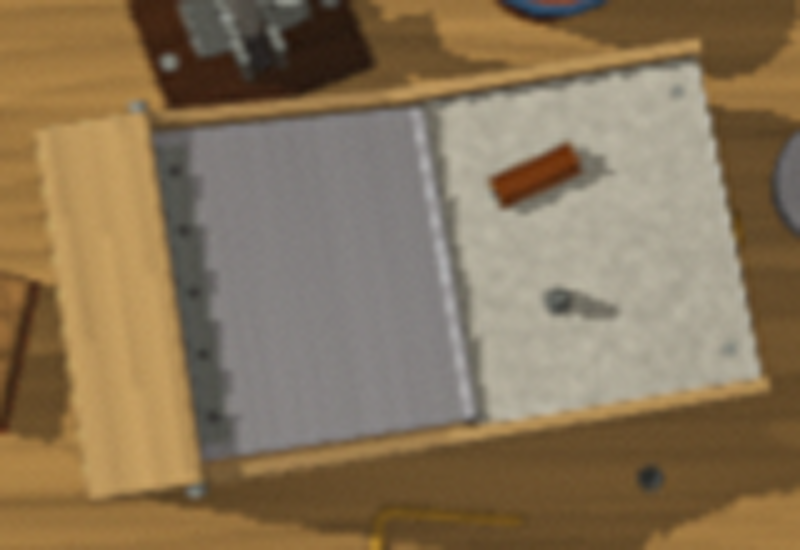

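The close crop confirms an amber hex sleeve lying on the shelf at crop (537,175), with the cone tip at (560,301). The hood corners and wall ends are clear, so I'll fit the box frame from them.

Run:
```python
from h import *
c=np.load("pics/top.npy",allow_pickle=True).item()
P=[((700,42),-130,-81,.13),((769,384),-130,81,.13),((38,133),171,-81,.177),((92,498),171,81,.177),((150,115),121,-81,.177),((203,487),121,81,.177)]
W=np.array([onz(c,[(u[0]+.5)/5-.5+200,(u[1]+.5)/5-.5+160],z)[:2] for u,_,_,z in P]);B=np.array([[a,b] for _,a,b,_ in P])/1e3
wc,bc=W.mean(0),B.mean(0);H=(B-bc).T@(W-wc);U,_,V=np.linalg.svd(H);R=V.T@np.diag([1,np.linalg.det(V.T@U.T)])@U.T
o=wc-R@bc;print("o",o,"yaw",np.degrees(np.arctan2(R[1,0],R[0,0])));print(((W-o)@R-B).round(4).tolist())
np.savez("box.npz",o=o,R=R)
def b(u,z):return ((onz(c,[(u[0]+.5)/5-.5+200,(u[1]+.5)/5-.5+160],z)[:2]-o)@R*1e3).round(1)
for n,u,z in(("fe1",(418,110),.126),("fe2",(468,420),.126),("grip rear",(570,152),.13),("g front",(503,195),.13),("conetip",(558,296),.145),("front mid L",(698,62),.12),("front R",(758,378),.12)):print(n,b(u,z))
print("grip",(np.array([.62665,-.0956])-o)@R,(np.array([.629,-.0949])-o)@R)
s=cam("side")
X=[[*(o+R@(np.array([x,y])/1e3)),z/1e3] for x,y,z in((-130,-81,130),(-130,81,130),(171,81,177),(2,75,124),(2,-75,124))]
print((proj(s,X)*1.5).round(0).tolist())
```

```text
o [ 0.58953984 -0.05717814] yaw 98.5521215289972
[[0.0001, 0.0015], [0.0006, -0.0027], [-0.0012, 0.0013], [-0.001, -0.0024], [-0.0005, 0.0018], [0.002, 0.0006]]
fe1 [  2.4 -71. ]
fe2 [ 5.1 71.3]
grip rear [-61.7 -39.5]
g front [-28.2 -25.3]
conetip [-42.3  24.9]
front mid L [-129.3  -72.3]
front R [-127.2   74.6]
grip [-0.04351326 -0.03098385] [-0.04317051 -0.03341182]
[[477.0, 360.0], [343.0, 408.0], [257.0, 228.0], [306.0, 332.0], [417.0, 299.0]]
```

The box fit is good to about 2 mm. In the box frame the grip is at (-44,-32) mm, yawed about 0.3 rad, and the cone is at (-43,+25).

I'll set the fingers 95 mm apart along box x, so the leading finger presses the flap and the rear finger stands behind the grip with no pinch. First I move above the box.

Request:
step_arm:
  commands: "18 -32 9 0 0 1.7 95;18 -32 9 0 0 1.7 95;18 -32 9 0 0 1.7 95;18 -32 9 0 0 1.7 95;18 -32 9 0 0 1.7 95;18 -32 9 0 0 1.7 95;18 -32 9 0 0 1.7 95;18 -32 9 0 0 1.7 95;18 -32 9 0 0 1.7 95;18 -32 9 0 0 1.7 95"

```text
time_s: 1.25
ee_pos: [0.4533, 0.2409, 0.3051]
tool_rot: [[-0.988, 0.153, 0.0], [0.153, 0.988, 0.0], [-0.0, 0.0, -1.0]]
contact_force: [1.3, 0.7, 0.2]
width: 0.0951
gripper_force: 0.0
```

Request:
step_arm:
  commands: "18 -32 0 0 0 1.7 95;18 -32 0 0 0 1.7 95;18 -32 0 0 0 1.7 95;18 -32 0 0 0 1.7 95;18 -32 0 0 0 1.7 95;18 -32 0 0 0 1.7 95;18 -32 0 0 0 1.7 95;18 -32 0 0 0 1.7 95;18 -32 0 0 0 1.7 95;0 0 0 0 0 1.7 95"

```text
time_s: 2.25
ee_pos: [0.6162, -0.0491, 0.3038]
tool_rot: [[-0.99, -0.139, -0.001], [-0.139, 0.99, -0.0], [0.001, -0.0, -1.0]]
contact_force: [0.3, 0.4, -0.8]
width: 0.0949
gripper_force: 0.0
```

```bash
cat > st.py <<'E'
from h import *
import sys
z=np.load("box.npz");o,R=z["o"],z["R"]
s=get_state();p=np.array(s["ee_pos"]);T=np.array(s["tool_rot"])
print("t",s["time_s"],"p",p.round(4),"box",((p[:2]-o)@R*1e3).round(1),"yaw y",np.degrees(np.arctan2(T[1,1],T[0,1])).round(2),"tilt",T[:,2].round(3),"w",s["width"],"F",np.round(s["contact_force"],1))
if len(sys.argv)>3:
    b=np.array([float(a) for a in sys.argv[1:3]])/1e3
    print("delta mm",((o+R@b-p[:2])*1e3).round(1),float(sys.argv[3])-p[2]*1e3)
E
python3 st.py -25.5 -34 160
```

```text
t 2.25 p [ 0.6162 -0.0491  0.3038] box [  4.  -27.5] yaw y 98.01 tilt [-0.001 -0.    -1.   ] w 0.0949073211580558 F [ 0.3  0.4 -0.8]
delta mm [ 10.8 -28.2] -143.7550829943815
```

Request:
step_arm:
  commands: "3 -7 -10 0 0 0.5 95;3 -7 -15 0 0 0 95;3 -7 -20 0 0 0 95;2 -7 -20 0 0 0 95;0 0 -20 0 0 0 95;0 0 -20 0 0 0 95;0 0 -20 0 0 0 95;0 0 -14 0 0 0 95;0 0 -5 0 0 0 95;0 0 0 0 0 0 95"

```text
time_s: 3.25
ee_pos: [0.6256, -0.0734, 0.16]
tool_rot: [[-0.989, -0.15, -0.001], [-0.15, 0.989, 0.0], [0.001, 0.001, -1.0]]
contact_force: [0.6, -0.4, 0.3]
width: 0.095
gripper_force: 0.0
```

```bash
python3 st.py -25.5 -34 125
python3 - <<'E'
from h import *
a=cam("side")["pixels"][180:270,180:330];b=cam("top")["pixels"][160:250,220:370]
cv2.imwrite("pics/pre.png",np.hstack([cv2.resize(i,(400,240+0),interpolation=cv2.INTER_CUBIC) for i in(a,b)]))
cv2.imwrite("pics/pre.png",np.vstack([cv2.resize(a,(500,300),interpolation=3),cv2.resize(b,(500,300),interpolation=3)]))
E
```

```text
t 3.25 p [ 0.6256 -0.0734  0.16  ] box [-21.4 -33.3] yaw y 98.63 tilt [-0.001  0.    -1.   ] w 0.0949918085664109 F [ 0.6 -0.4  0.3]
delta mm [ 1.3 -3.9] -34.982266022389894
```

View pics/pre.png

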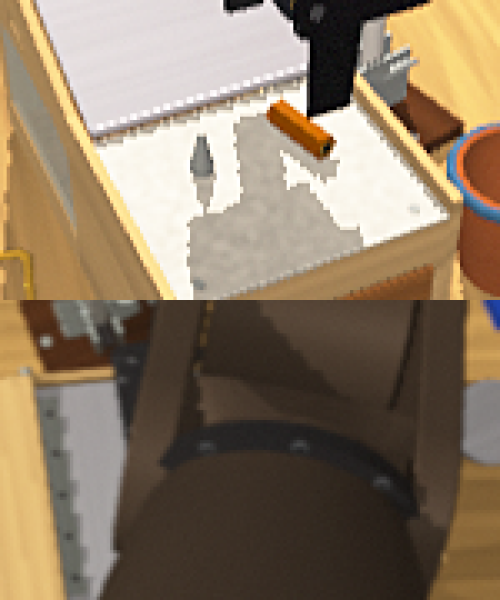

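The side view shows one finger with its tip at crop (330,112), close to the grip, and the top view is blocked by the arm. I'll check the expected fingertip positions by projection.

Run:
```python
from h import *
z=np.load("box.npz");o,R=z["o"],z["R"]
s=cam("side");p=np.array(get_state()["ee_pos"]);T=np.array(get_state()["tool_rot"])
X=[p+T@np.array([a/1e3,b/1e3,0]) for b in(-59.5,-47.5,47.5,59.5) for a in(-10,10)]
print(((proj(s,X)-[180,180])*10/3).round(0).tolist())
G=[[*(o+R@np.array([x/1e3,y/1e3])),.134] for x,y in((-63,-38),(-25,-26))]
print(((proj(s,G)-[180,180])*10/3).round(0).tolist())
```

```text
[[353.0, 115.0], [318.0, 127.0], [341.0, 102.0], [306.0, 113.0], [261.0, 3.0], [228.0, 12.0], [251.0, -8.0], [220.0, 1.0]]
[[323.0, 138.0], [271.0, 102.0]]
```

The projected fingertips match the picture. I back off a few mm and lower, so the leading finger presses the flap.

Request:
step_arm:
  commands: "1.5 -5.4 0 0 0 0 95;0 0 -6 0 0 0 95;0 0 -6 0 0 0 95;0 0 -4 0 0 0 95;0 0 -4 0 0 0 95;0 0 -4 0 0 0 95;0 0 -4 0 0 0 95;0 0 -4 0 0 0 95;0 0 -3 0 0 0 95;0 0 0 0 0 0 95"

```text
time_s: 4.4
ee_pos: [0.6273, -0.0791, 0.1253]
tool_rot: [[-0.989, -0.15, -0.0], [-0.15, 0.989, 0.0], [0.0, 0.0, -1.0]]
contact_force: [0.9, -0.8, 0.3]
width: 0.095
gripper_force: 0.5
```

```bash
python3 st.py -10 -34 124
python3 - <<'E'
from h import *
a=cam("side")["pixels"][160:270,170:330]
cv2.imwrite("pics/low.png",cv2.resize(a,(640,440),interpolation=3))
E
```

```text
t 4.4 p [ 0.6273 -0.0791  0.1253] box [-27.3 -34.1] yaw y 98.61 tilt [-0.  0. -1.] w 0.09501880953748774 F [ 0.9 -0.8  0.3]
delta mm [-2.7 17.1] -1.3109292705344444
```

View pics/low.png

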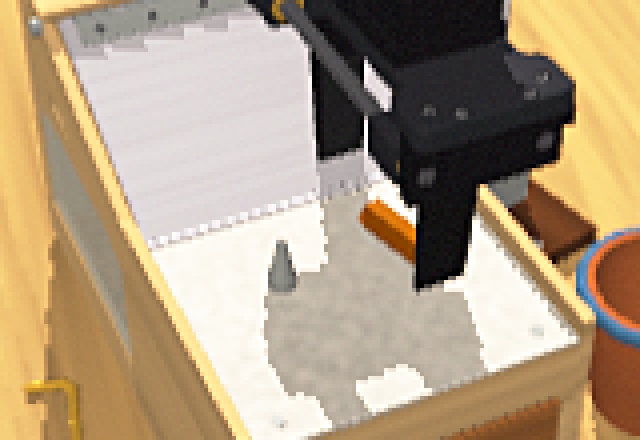

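The flap is pressed slightly open at crop (340,160), and the rear finger stands behind the grip at (440,280). I push along box +x.

Request:
step_arm:
  commands: "-0.45 3 -1 0 0 0 95;-0.45 3 0 0 0 0 95;-0.45 3 0 0 0 0 95;-0.45 3 0 0 0 0 95;-0.45 3 0 0 0 0 95;-0.45 3 0 0 0 0 95;-0.45 3 0 0 0 0 95;-0.45 3 0 0 0 0 95;-0.45 3 0 0 0 0 95;-0.45 3 0 0 0 0 95"

```text
time_s: 5.45
ee_pos: [0.6228, -0.0489, 0.1247]
tool_rot: [[-0.989, -0.15, 0.0], [-0.15, 0.989, 0.0], [-0.0, 0.0, -1.0]]
contact_force: [-0.2, -1.8, 1.0]
width: 0.0949
gripper_force: 0.9
```

```bash
python3 st.py 37 -34 124
python3 - <<'E'
from h import *
a=cam("side")["pixels"][160:270,170:330]
cv2.imwrite("pics/push.png",cv2.resize(a,(640,440),interpolation=3))
E
```

```text
t 5.45 p [ 0.6228 -0.0489  0.1247] box [  3.3 -34.2] yaw y 98.61 tilt [ 0.  0. -1.] w 0.09490484031522849 F [-0.2 -1.8  1. ]
delta mm [-5.2 33.3] -0.6747259776244192
```

View pics/push.png

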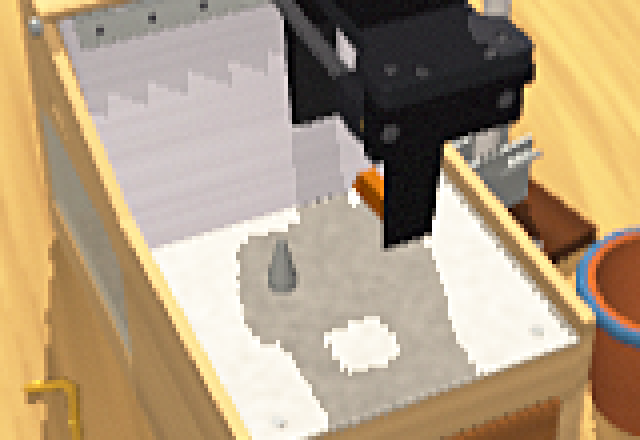

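The grip is ahead of the finger at the lip, with the flap already open beyond it. I keep pushing.

Request:
step_arm:
  commands: "-0.6 4 0 0 0 0 95;-0.6 4 0 0 0 0 95;-0.6 4 0 0 0 0 95;-0.6 4 0 0 0 0 95;-0.6 4 0 0 0 0 95;-0.6 4 0 0 0 0 95;-0.6 4 0 0 0 0 95;-0.6 4 0 0 0 0 95;-0.3 2 0 0 0 0 95;0 0 0 0 0 0 95"

```text
time_s: 6.5
ee_pos: [0.6177, -0.0148, 0.1247]
tool_rot: [[-0.989, -0.15, -0.0], [-0.15, 0.989, 0.0], [-0.0, 0.0, -1.0]]
contact_force: [-1.2, -1.9, 2.3]
width: 0.0953
gripper_force: 1.6
```

```bash
python3 st.py
python3 - <<'E'
from h import *
a=cam("side")["pixels"][150:270,170:330]
cv2.imwrite("pics/end.png",cv2.resize(a,(640,480),interpolation=3))
E
```

```text
t 6.5 p [ 0.6177 -0.0148  0.1247] box [ 37.8 -34.2] yaw y 98.63 tilt [-0.  0. -1.] w 0.0952686002216741 F [-1.2 -1.9  2.3]
```

View pics/end.png

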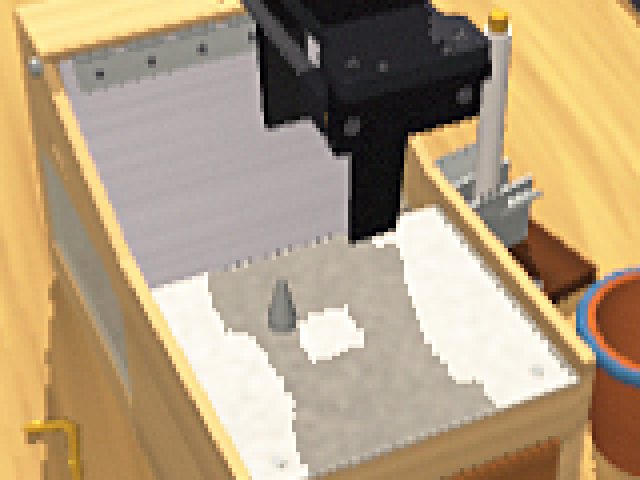

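The grip is gone from the shelf. I push 5 mm more, wait, then lift so the flap follows shut.

Request:
step_arm:
  commands: "-0.4 2.5 0 0 0 0 95;-0.4 2.5 0 0 0 0 95;0 0 0 0 0 0 95;0 0 0 0 0 0 95;0 0 0 0 0 0 95;0 0 0 0 0 0 95;0 0 0 0 0 0 95;0 0 3 0 0 0 95;0 0 4 0 0 0 95;0 0 5 0 0 0 95"

```text
time_s: 7.55
ee_pos: [0.617, -0.0102, 0.137]
tool_rot: [[-0.989, -0.15, -0.0], [-0.15, 0.989, -0.0], [0.0, 0.0, -1.0]]
contact_force: [0.9, -4.7, 0.2]
width: 0.0948
gripper_force: 1.8
```

Request:
step_arm:
  commands: "0 0 5 0 0 0 95;0 0 5 0 0 0 95;0 0 5 0 0 0 95;0 0 6 0 0 0 95;0 0 8 0 0 0 95;0 0 15 0 0 0 95;0 0 25 0 0 0 95;0 0 25 0 0 0 95;0 0 25 0 0 0 95;0 0 25 0 0 0 95"

```text
time_s: 8.55
ee_pos: [0.6166, -0.0095, 0.282]
tool_rot: [[-0.989, -0.15, -0.0], [-0.15, 0.989, 0.001], [0.0, 0.001, -1.0]]
contact_force: [0.1, 0.2, -1.0]
width: 0.0948
gripper_force: 0.0
```

Request:
step_arm:
  commands: "-15 30 10 0 0 0 95;-15 30 10 0 0 0 95;-15 30 0 0 0 0 95;-15 30 0 0 0 0 95;-15 30 0 0 0 0 95;-15 30 0 0 0 0 95;-15 30 0 0 0 0 95;-15 30 0 0 0 0 95;-10 20 0 0 0 0 95;0 0 0 0 0 0 95"

```text
time_s: 9.55
ee_pos: [0.4854, 0.2521, 0.3011]
tool_rot: [[-0.988, -0.153, -0.001], [-0.153, 0.988, 0.001], [0.0, 0.001, -1.0]]
contact_force: [0.3, 0.2, -0.2]
width: 0.0951
gripper_force: 0.0
```

```bash
python3 st.py
python3 - <<'E'
from h import *
a=cam("side")["pixels"][120:330,150:380];b=cam("top")["pixels"][150:285,200:400]
cv2.imwrite("pics/fin.png",np.hstack([cv2.resize(i,(400,400),interpolation=3) for i in(a,b)]))
E
```

```text
t 9.55 p [0.4854 0.2521 0.3011] box [321.4  57. ] yaw y 98.79 tilt [-0.001  0.001 -1.   ] w 0.09506699019184693 F [ 0.3  0.2 -0.2]
```

View pics/fin.png

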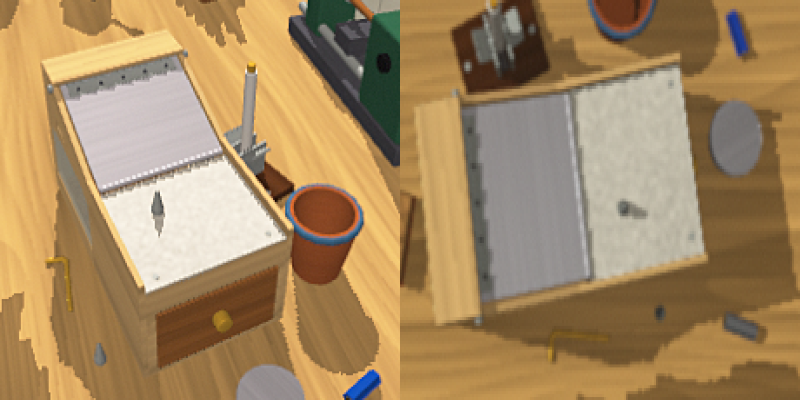

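The flap is shut, the grip is gone from the shelf into the box, the cone tip stands at side crop (157,205), and the bystanders are unmoved. I'm handing in.

```bash
python3 -c "
from workcell import *
print(hand_in())"
```

```text
the job is handed in; nothing more can be done
None
```

The amber grip was pushed over the lip into the drop box, out of the cameras' sight once inside; the flap shut itself, the cone tip still stands on the shelf, nothing else in view moved, and the job is handed in (verdict not shown).

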